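# Weigh two spice jars against each other and bring out the heavier

### The arm

A 7-joint arm with a two-finger parallel gripper is mounted at the origin on a cart in front of the work surface, level with it; the furniture and walls round the work are solid. World frame = base frame: x ahead of the robot, y to its left, z up, the work surface at z = 0. Lengths are in m, angles in rad, forces in N, time in s.
With the tool pointing down it reaches from about 0.4 to 0.875 m from the base axis. Payload 6.5 kg.
Tool frame: the origin (TCP) lies midway between the tips of the shut fingers; the grasp point (between the pads) lies arm.pinch_z behind it (arm.pinch_z is the distance from the TCP to the grasp point, in m); z points along the fingers, y is the line along which they close (so a half turn about z gives the same grasp; the last joint's range is limited). The gripper opens to 88 mm and grips with 3 to 60 N. Pads are 18 mm wide; open, the fingers measure 123 mm over their backs; the gripper's body (75 mm by 187 mm) begins 45 mm behind the grasp point.
Start: joints at [-1.38, 0.536, -0.004, 1.538, 0.003, 1.067, -0.071], TCP at [0.165, 0.629, 0.239] pointing down, gripper open.
Joint ranges: [-2.7, 2.7], [-0.37, 2.16], [-1.27, 1.26], [0.24, 2.4], [-1.31, 4.45], [0.19, 1.91], [-2.76, 2.76]. Speed limits (rad/s): [2.39, 2.39, 3.14, 3.14, 3.14, 3.14, 3.14].

### API

Orientations are given as a unit quaternion [w, x, y, z].
In Python, from plant import arm, optics, order, masks_of gives the robot as it stands.
- The arm moves only by the tool drive_tool, never from a script. Its argument "rows" is a list of rows, each an object with "translation": the shift along the tool's x, y, z in units of 200 mm (1.0 is 200 mm), a list of three; "yaw": the turn about the tool's z in units of pi rad (1.0 is pi rad); "fingers": the closure, from -1 (fully open) to 1 (shut). In form: [{"translation": [x, y, z], "yaw": yaw, "fingers": fingers}, ...]. A call has 1 to 5 rows; each row shifts and turns the commanded pose from where the row before left it, along the tool's axes as they then stand; what a row does not reach is not made up. A row lasts 1/12 s, in which the tool goes at most 41.7 mm and 7.16 degrees, less where a joint would pass 70% of its speed; a pose out of reach is approached as far as the arm can. A call with a number of a shift or a turn outside -1 to 1 is refused whole. A call with a gripper value outside its range is refused whole. The fingers move at their own pace and stop on an object; "force" is the grip in N (left out, the last holds). Time passes only in rows, so rows that do not move let the fingers close. It gives the time, the measured TCP pose, the force, the opening and the grip force at its end, in the units of the state.
- arm.state(): the state, without advancing time (a new reading comes with each control period).
- optics.grab_frame(name): name is "side" or "top" or "wrist"; returns a dict with "image" (384x512x3 uint8, red, green, blue), "intrinsics" (3x3 intrinsics, pixels), "rvec" (rotation vector, rad) and "tvec" (3), from world to camera coordinates, as OpenCV has them; the wrist camera has in their place "T_tool_cam" (4x4, takes a point from camera to tool coordinates, whose origin is the TCP and whose axes are the flange's). Camera axes: x right, y down, z forward; pixel columns grow to the right and rows downward; lengths in m; the calibration is good to about 2 mm. The wrist camera is an equidistant fisheye: a pixel r from the principal point sees the ray r / f radians off the axis. A picture is of the moment at which its call begins: read the wrist's pose just before it. There is no depth.
- order.close_job(): hands the job in; it is judged then, once.
Trained networks look in the newest picture that a camera, given by its name, has taken for a name from the list of things; names that differ only in an ending like _2 or _b are one class to them, and where a whole thing is asked for, a point or a joint stands for the part that bears it (a point fixed in the world has none). Each returns a list of dicts, best first, with "p" (0 to 1); they miss things now and then, are a little off and sometimes report something else, mostly with a low value. They report only what shows in the picture. A call takes as long as a camera call. They do not tell look-alikes from the thing itself.
- masks_of(camera, target): "mask" (384x512 bool, what is visible of it) and "box" ([left, top, right, bottom] in pixels, round what is visible of it).
The state is a dict: "clock": time; "joint_pos": joint angles; "qd": joint speeds; "tau": joint torques, N m; "eef_pos": TCP position; "tcp_rot": TCP orientation; "wrist_force": force on the tool from outside, world axes, zero at the start; "torque": the same for the moment, N m; "gripper_width": finger opening in m; "finger_force": force on a finger pad.
Only numpy, scipy, OpenCV 4.12 (cv2) and the standard library are available. Lean on these libraries where they do the work, as an engineer would, in place of code of your own. Each camera call takes 0.05 s, during which the arm holds its last target. There are 200 camera calls.

### The job

Two spice jars look the same, but one is fuller. Weigh them against each other on the kitchen balance, one jar upright on each pan: set each down gently, letting go only once its pan bears firmly against it, with no dropping and no hard pressing. When both are on and the balance has come to rest, stand the heavier jar upright in the middle of the coaster, leave the lighter one standing on its pan, and disturb nothing else.

Things in the scene. Friction and masses are not known exactly. Their poses are not given: they have to be found in the camera images.
- jar_a: one of two identical spice jars: clear glass, dark cap, round, 41 mm in diameter, 105 mm tall, 130 to 310 g. Origin: centre of its underside; z up along the jar. Starts upright on the worktop. Either jar may be the heavier; if they differ by less than 15 g, either counts as the heavier.
- jar_b: the other spice jar, same shape and size, 41 mm in diameter and 105 mm tall, 220 g. Origin: centre of its underside; z up along the jar. Starts upright on the worktop.
- balance: equal-arm two-pan kitchen balance, fixed to the worktop; white plinth 100 x 150 x 16 mm. Origin: centre of the plinth's underside; z up, y along the beam to the left pan, x across it. The pans always stay level. Their height varies: the column is clamped at a different height each time, which is not measured, so it must be felt for. Over 12 N on the balance is hard pressing.
- under_left_pan (a point): point on the worktop straight below the centre of the left pan, 130 mm from the balance's origin along its y. Pan: round metal, 88 mm across the rim, flat floor 72 mm across, rim 4 mm above the floor. With the beam level both pan floors are at one height, somewhere from 50 to 85 mm above the worktop.
- under_right_pan (a point): the same point for the right pan, at -130 mm along the balance's y. Each pan can rise or sink 13 mm from level to a soft rubber stop (about 2 N/mm). When one sinks the other rises as much.
- balance_beam (a joint): tilt of the beam, rad: 0 level, +0.10 left (+y) pan fully up and right pan down, -0.10 left pan fully down; 0.01 rad moves a pan 1.3 mm. A weak spring (8 N/m at a pan) levels it when empty; damped (20 N s/m at a pan), so an unloaded balance yields to under 1 N of slow pushing until its stop, and a small difference in weight takes 2 to 4 s to show.
- coaster: square coaster, pale with a cork back, 100 x 100 x 8 mm, does not move; origin: centre of its underside. Its top is 8 mm above the worktop. It lies behind the balance, left of the wall cabinets; these overhang the back of the worktop (x above 0.57 m, y below 0.12 m) from about 0.5 m up.
- salt_shaker: glass salt shaker, 44 mm in diameter, 90 mm tall, bystander; origin: centre of its underside.
- egg_timer: round kitchen timer, 67 mm in diameter, 60 mm tall, bystander; origin: centre of its underside.
- small_box: small carton, 33 x 96 x 57 mm (x, y, z), bystander; origin: centre of its underside.
Not all that is in view belongs to the job. What is shaped like the jar_a but blue is not meant.

How it is judged:
On the way, in this order (a step that is already met when the one before it is completed fails the run):
1. the first jar, still held, bears on a pan with more than 0.7 N (((y of jar_a in the frame of balance between 0.105 and 0.155 m and x of jar_a in the frame of balance between -0.03 and 0.03 m and angle between jar_a's own z axis and vertical below 0.15 rad and contact force between jar_a and balance above 0.7 N and contact force between jar_a and the fingers above 1 N) or (y of jar_a in the frame of balance between -0.155 and -0.105 m and x of jar_a in the frame of balance between -0.03 and 0.03 m and angle between jar_a's own z axis and vertical below 0.15 rad and contact force between jar_a and balance above 0.7 N and contact force between jar_a and the fingers above 1 N) or (y of jar_b in the frame of balance between 0.105 and 0.155 m and x of jar_b in the frame of balance between -0.03 and 0.03 m and angle between jar_b's own z axis and vertical below 0.15 rad and contact force between jar_b and balance above 0.7 N and contact force between jar_b and the fingers above 1 N) or (y of jar_b in the frame of balance between -0.155 and -0.105 m and x of jar_b in the frame of balance between -0.03 and 0.03 m and angle between jar_b's own z axis and vertical below 0.15 rad and contact force between jar_b and balance above 0.7 N and contact force between jar_b and the fingers above 1 N))), for 0.2 s.
2. with the first jar standing released on its pan, the second, still held, bears on the opposite pan with more than 0.7 N (((y of jar_a in the frame of balance between 0.105 and 0.155 m and x of jar_a in the frame of balance between -0.03 and 0.03 m and angle between each of jar_a, jar_b's own z axis and vertical below 0.15 rad and contact force between each of jar_a, jar_b and balance above 0.7 N and contact force between jar_a and the fingers above 1 N and y of jar_b in the frame of balance between -0.155 and -0.105 m and x of jar_b in the frame of balance between -0.03 and 0.03 m and contact force between jar_b and the fingers below 0.1 N) or (y of jar_b in the frame of balance between -0.155 and -0.105 m and x of jar_b in the frame of balance between -0.03 and 0.03 m and angle between each of jar_b, jar_a's own z axis and vertical below 0.15 rad and contact force between each of jar_b, jar_a and balance above 0.7 N and contact force between jar_b and the fingers above 1 N and y of jar_a in the frame of balance between 0.105 and 0.155 m and x of jar_a in the frame of balance between -0.03 and 0.03 m and contact force between jar_a and the fingers below 0.1 N) or (y of jar_a in the frame of balance between -0.155 and -0.105 m and x of jar_a in the frame of balance between -0.03 and 0.03 m and angle between each of jar_a, jar_b's own z axis and vertical below 0.15 rad and contact force between each of jar_a, jar_b and balance above 0.7 N and contact force between jar_a and the fingers above 1 N and y of jar_b in the frame of balance between 0.105 and 0.155 m and x of jar_b in the frame of balance between -0.03 and 0.03 m and contact force between jar_b and the fingers below 0.1 N) or (y of jar_b in the frame of balance between 0.105 and 0.155 m and x of jar_b in the frame of balance between -0.03 and 0.03 m and angle between each of jar_b, jar_a's own z axis and vertical below 0.15 rad and contact force between each of jar_b, jar_a and balance above 0.7 N and contact force between jar_b and the fingers above 1 N and y of jar_a in the frame of balance between -0.155 and -0.105 m and x of jar_a in the frame of balance between -0.03 and 0.03 m and contact force between jar_a and the fingers below 0.1 N))), for 0.2 s.
3. both jars stand released on opposite pans and the beam is at rest (under 0.05 rad/s) (((y of jar_a in the frame of balance between 0.105 and 0.155 m and x of jar_a in the frame of balance between -0.03 and 0.03 m and angle between each of jar_a, jar_b's own z axis and vertical below 0.15 rad and contact force between each of jar_a, jar_b and balance above 0.7 N and contact force between each of jar_a, jar_b and the fingers below 0.1 N and y of jar_b in the frame of balance between -0.155 and -0.105 m and x of jar_b in the frame of balance between -0.03 and 0.03 m) or (y of jar_a in the frame of balance between -0.155 and -0.105 m and x of jar_a in the frame of balance between -0.03 and 0.03 m and angle between each of jar_a, jar_b's own z axis and vertical below 0.15 rad and contact force between each of jar_a, jar_b and balance above 0.7 N and contact force between each of jar_a, jar_b and the fingers below 0.1 N and y of jar_b in the frame of balance between 0.105 and 0.155 m and x of jar_b in the frame of balance between -0.03 and 0.03 m)) and velocity of joint balance_beam between -0.05 and 0.05 rad/s), for 0.5 s.
At the end, for the whole second after the job is handed in: The heavier jar (either, if within 15 g) stands upright, released and still on the coaster, centre within 35 mm of the coaster's centre; the lighter stands upright, released and at rest on a pan, within 25 mm of the pan's centre along the beam and 30 mm across it (((horizontal distance between jar_a and coaster below 0.035 m and contact force between jar_a and coaster above 0.7 N and angle between jar_a's own z axis and vertical below 0.1 rad and linear speed of jar_a below 0.02 m/s and ((y of jar_b in the frame of balance between 0.105 and 0.155 m and x of jar_b in the frame of balance between -0.03 and 0.03 m and angle between jar_b's own z axis and vertical below 0.15 rad and contact force between jar_b and balance above 0.7 N and contact force between jar_b and the fingers below 0.1 N and linear speed of jar_b below 0.03 m/s) or (y of jar_b in the frame of balance between -0.155 and -0.105 m and x of jar_b in the frame of balance between -0.03 and 0.03 m and angle between jar_b's own z axis and vertical below 0.15 rad and contact force between jar_b and balance above 0.7 N and contact force between jar_b and the fingers below 0.1 N and linear speed of jar_b below 0.03 m/s)) and contact force between jar_a and coaster above 2.01 N) or (horizontal distance between jar_b and coaster below 0.035 m and contact force between jar_b and coaster above 0.7 N and angle between jar_b's own z axis and vertical below 0.1 rad and linear speed of jar_b below 0.02 m/s and ((y of jar_a in the frame of balance between 0.105 and 0.155 m and x of jar_a in the frame of balance between -0.03 and 0.03 m and angle between jar_a's own z axis and vertical below 0.15 rad and contact force between jar_a and balance above 0.7 N and contact force between jar_a and the fingers below 0.1 N and linear speed of jar_a below 0.03 m/s) or (y of jar_a in the frame of balance between -0.155 and -0.105 m and x of jar_a in the frame of balance between -0.03 and 0.03 m and angle between jar_a's own z axis and vertical below 0.15 rad and contact force between jar_a and balance above 0.7 N and contact force between jar_a and the fingers below 0.1 N and linear speed of jar_a below 0.03 m/s)) and contact force between jar_a and balance below 2.31 N))); the robot touches nothing.
It fails at once if a jar or the robot is pressed or dropped on the balance with more than 12 N (contact force between any of jar_a, jar_b, the arm, the fingers and balance above 12 N).
It fails at once if a jar is tipped over (more than 0.6 rad) (angle between any of jar_a, jar_b's own z axis and vertical above 0.6 rad).
It fails at once if a bystander is moved more than 30 mm (distance of any of salt_shaker, egg_timer, small_box from where it was at the start of the episode above 0.03 m).
It also fails if it takes over 70 s, if anything falls off the work surface, if the arm or the gripper's body presses on something with over 40 N, if the wrist force passes 120 N, or if a joint passes its speed limit or range.

## Working session

There is one attempt and no reset: what is moved stays moved. The work goes in short steps, Python scripts to look and compute and a tool call to move; the robot and the scene stay as the last step left them, time stands still between calls to the robot, and variables do not carry over. Pictures are saved under pics/ and viewed, at most 12 in all, crops included, and the job is handed in when it is done.

Besides the shell and the picture viewer there is one more tool, called after ">>>" as a command line: name --argument value ..., lists and objects as JSON in quotes. drive_tool: Moves the arm, as the interface text tells. Shifts and turns lie within -1 to 1; 1 stands for 200 mm of shift or pi rad of turn. Its arguments: {"type":"object","properties":{"rows":{"type":"array","items":{"type":"object","properties":{"translation":{"type":"array","items":{"type":"number"}},"yaw":{"type":"number"},"fingers":{"type":"number"}}}},"force":{"type":"number"}},"required":["rows"]}

```bash
mkdir -p pics; cat > h.py <<'E'
import numpy as np, cv2
from plant import arm, optics, order, masks_of
from scipy.spatial.transform import Rotation as R
def ray(fr,uv):
    K=np.array(fr["intrinsics"]); Rm=cv2.Rodrigues(np.array(fr["rvec"],float))[0]; t=np.array(fr["tvec"],float).ravel()
    d=Rm.T@(np.linalg.inv(K)@np.array([uv[0],uv[1],1.])); return -Rm.T@t,d
def at_z(fr,uv,z):
    c,d=ray(fr,uv); return c+d*(z-c[2])/d[2]
def proj(fr,p):
    return cv2.projectPoints(np.array(p,float).reshape(-1,3),np.array(fr["rvec"],float),np.array(fr["tvec"],float),np.array(fr["intrinsics"],float),None)[0].reshape(-1,2)
E
python3 - <<'E'
from h import *
s=arm.state(); print(s["eef_pos"],s["tcp_rot"],arm.pinch_z,s["gripper_width"],s["clock"])
F=[]
for n in ["top","side"]:
    f=optics.grab_frame(n); F.append(f["image"])
    cv2.imwrite(f"pics/{n}0.png",f["image"][:,:,::-1])
    print(n,"cam",np.round(ray(f,(0,0))[0],2))
    for t in ["jar_a","balance","coaster","salt_shaker","egg_timer","small_box"]:
        for m in masks_of(n,t)[:5]:
            b=m["box"]; c=[(b[0]+b[2])/2,(b[1]+b[3])/2]
            print(t,round(m["p"],2),np.round(b), "ctr z0",np.round(at_z(f,c,0)[:2],3),"z.05",np.round(at_z(f,c,.05)[:2],3))
E
```

```text
[0.16494406 0.62808183 0.2378425 ] [-5.79631248e-05  1.28022874e-01  9.91770821e-01 -8.82413150e-04] 0.0187 0.08798556070104094 0.0
top cam [0.29 0.07 1.38]
jar_a 0.74 [341. 208. 363. 225.] ctr z0 [ 0.443 -0.265] z.05 [ 0.437 -0.252]
jar_a 0.7 [358. 231. 377. 247.] ctr z0 [ 0.365 -0.318] z.05 [ 0.362 -0.304]
jar_a 0.69 [366. 208. 391. 227.] ctr z0 [ 0.442 -0.359] z.05 [ 0.437 -0.343]
jar_a 0.52 [304. 199. 320. 213.] ctr z0 [ 0.478 -0.123] z.05 [ 0.471 -0.116]
balance 0.87 [161. 194. 264. 228.] ctr z0 [0.451 0.23 ] z.05 [0.445 0.224]
coaster 0.94 [186. 137. 215. 172.] ctr z0 [0.657 0.28 ] z.05 [0.644 0.272]
coaster 0.16 [159. 197. 265. 229.] ctr z0 [0.445 0.231] z.05 [0.44  0.225]
salt_shaker 0.64 [248. 148. 259. 166.] ctr z0 [0.652 0.089] z.05 [0.639 0.089]
egg_timer 0.58 [305. 166. 324. 187.] ctr z0 [ 0.585 -0.134] z.05 [ 0.574 -0.126]
egg_timer 0.52 [248. 150. 260. 167.] ctr z0 [0.649 0.087] z.05 [0.635 0.087]
small_box 0.53 [137. 185. 169. 192.] ctr z0 [0.527 0.445] z.05 [0.519 0.431]
small_box 0.36 [161. 197. 266. 229.] ctr z0 [0.446 0.227] z.05 [0.44  0.221]
side cam [-0.03 -0.79  0.96]
jar_a 0.9 [274. 213. 290. 248.] ctr z0 [ 0.496 -0.092] z.05 [ 0.469 -0.128]
jar_a 0.88 [314. 269. 333. 303.] ctr z0 [ 0.476 -0.315] z.05 [ 0.45  -0.339]
jar_a 0.76 [287. 245. 309. 281.] ctr z0 [ 0.465 -0.217] z.05 [ 0.44  -0.247]
jar_a 0.64 [280. 275. 298. 311.] ctr z0 [ 0.387 -0.284] z.05 [ 0.366 -0.31 ]
balance 0.95 [187. 134. 255. 197.] ctr z0 [0.488 0.277] z.05 [0.462 0.222]
coaster 0.58 [247. 141. 276. 159.] ctr z0 [0.658 0.277] z.05 [0.623 0.222]
salt_shaker 0.74 [283. 164. 292. 184.] ctr z0 [0.661 0.115] z.05 [0.626 0.069]
egg_timer 0.78 [304. 209. 328. 233.] ctr z0 [ 0.608 -0.115] z.05 [ 0.575 -0.15 ]
small_box 0.53 [199. 125. 224. 148.] ctr z0 [0.541 0.449] z.05 [0.511 0.385]
```

View pics/top0.png

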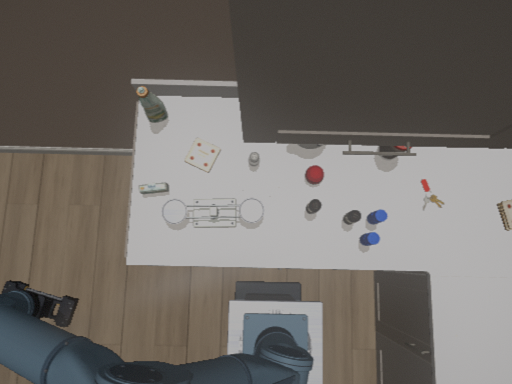

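View pics/side0.png

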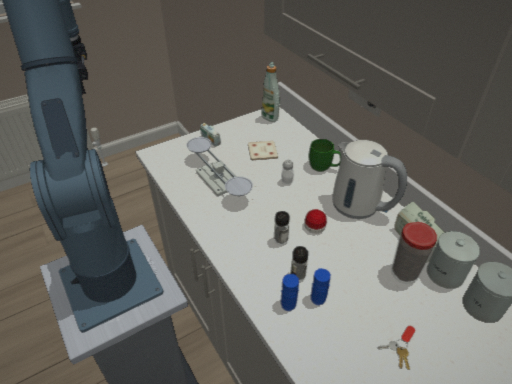

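```bash
cat >> h.py <<'E'
from scipy.optimize import least_squares
def cyl(x,y,z0,h,r):
    a=np.linspace(0,2*np.pi,24); return np.array([[x+r*np.cos(t),y+r*np.sin(t),z] for t in a for z in (z0,z0+h)])
def pbox(f,P):
    p=proj(f,P); return np.r_[p.min(0),p.max(0)]
def fitcyl(obs,x0,z0,h,r,fz=False):
    def res(q): return np.concatenate([pbox(f,cyl(q[0],q[1],q[2] if fz else z0,h,r))-np.array(b,float) for f,b in obs])
    s=least_squares(res,list(x0)+([z0] if fz else []),loss="soft_l1"); return s.x,np.round(s.fun,1)
E
python3 - <<'E'
from h import *
ft=optics.grab_frame("top"); fs=optics.grab_frame("side")
print(fitcyl([(ft,[341,208,363,225]),(fs,[287,245,309,281])],(.44,-.25),0,.105,.0205))
print(fitcyl([(ft,[304,199,320,213]),(fs,[274,213,290,248])],(.47,-.12),0,.105,.0205))
print(fitcyl([(ft,[248,148,259,166]),(fs,[283,164,292,184])],(.64,.08),0,.09,.022))
for n,f in (("top",ft),("side",fs)):
    for t in ["under_left_pan","under_right_pan","balance_beam"]:
        for m in masks_of(n,t)[:3]: print(n,t,round(m["p"],2),np.round(m["box"]))
A=cv2.resize(ft["image"][130:240,130:270],(800,629),interpolation=3)[:300*2]
B=cv2.resize(fs["image"][110:320,170:345],(500,600),interpolation=3)
cv2.imwrite("pics/A.png",A[:,:,::-1]);cv2.imwrite("pics/B.png",B[:,:,::-1])
E
```

```text
(array([ 0.43715664, -0.24934772]), array([ 0.8,  0.7, -1.8, -1. ,  2.5, -0.3, -1.4,  0.7]))
(array([ 0.46934738, -0.12344745]), array([ 2.3, -0.8,  2.8,  1.1, -0.3, -2.2, -0.5, -1.7]))
(array([0.63949589, 0.08755522]), array([-0.8, -0.3,  1.1,  0.5, -2.6, -8.5,  2.9,  0.8]))
top under_left_pan 0.86 [162. 198. 264. 227.]
side under_left_pan 0.85 [183. 138. 253. 194.]
side under_right_pan 0.75 [185. 136. 249. 194.]
side balance_beam 0.45 [200. 151. 226. 181.]
```

View pics/A.png

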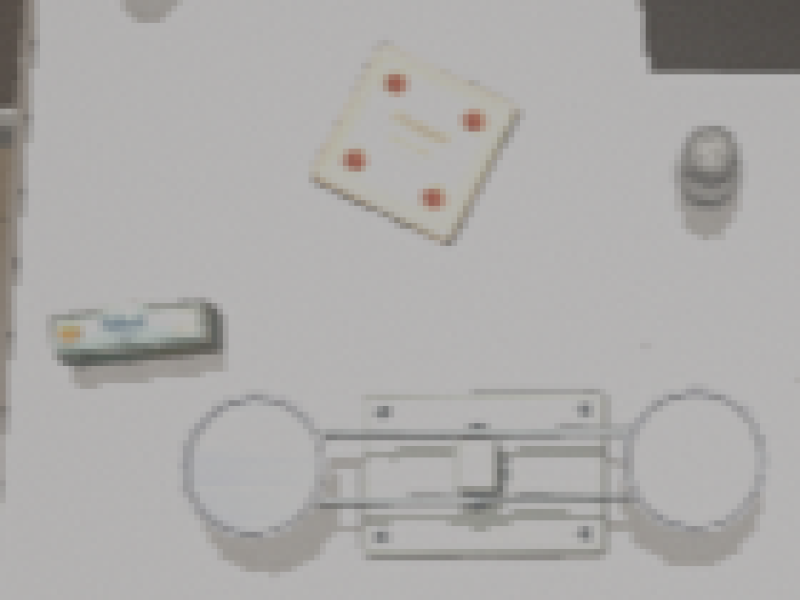

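View pics/B.png

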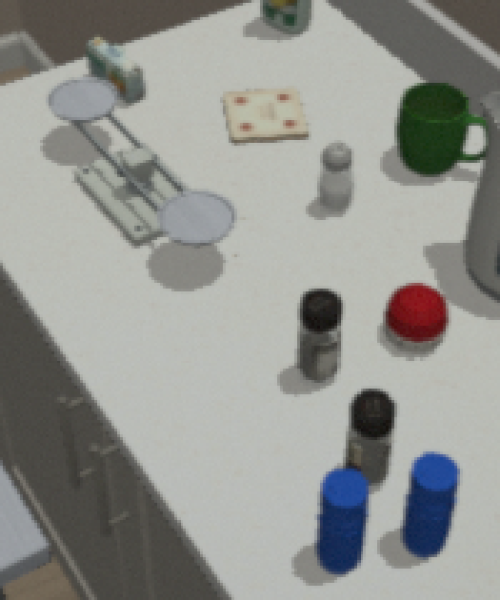

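```bash
python3 - <<'E'
from h import *
ft=optics.grab_frame("top"); fs=optics.grab_frame("side")
sc=800/140; ua=lambda x,y:np.array([(x+.5)/sc-.5+130,(y+.5)*110/629-.5+130])
sb=500/175; ub=lambda x,y:np.array([(x+.5)/sb-.5+170,(y+.5)/sb-.5+110])
print("plinth",np.round(at_z(ft,ua(484.5,474.5),.016),4),[np.round(at_z(ft,ua(*p),.016)[:2],3) for p in ((363,393),(605,391),(605,556),(365,558))])
print("coaster",np.round(at_z(ft,ua(416,143),.008),4), np.round(at_z(fs,ub(265,114),.008),4))
for a,b in (((254,465),(84,101)),((696,459),(196,218))):
    def res(q): return np.r_[proj(ft,q)[0]-ua(*a),proj(fs,q)[0]-ub(*b)]
    s=least_squares(res,[.45,.23,.07]); print("pan",np.round(s.x,4),np.round(s.fun,1))
print("box",np.round(at_z(ft,ua(135,330),.05),3))
E
```

```text
plinth [0.4452 0.2209 0.016 ] [array([0.494, 0.298]), array([0.498, 0.149]), array([0.397, 0.146]), array([0.393, 0.291])]
coaster [0.6554 0.2734 0.008 ] [0.6565 0.2684 0.008 ]
pan [0.4443 0.3523 0.0587] [ 0.2 -0.4 -0.5  0.1]
pan [0.4521 0.0909 0.0618] [ 0.  -0.1 -0.1  0. ]
box [0.524 0.431 0.05 ]
```

The two dark-capped jars are at side px (282,230) and (299,262). The shapes at side px (290,292) and (320,287) are blue look-alikes, so I'm leaving those. The crop confirms this. Now I'll start moving.

>>> drive_tool --rows '[{"translation": [0, 0, 0], "yaw": -0.0272, "fingers": -1}, {"translation": [0, 0, 0], "yaw": -0.0272, "fingers": -1}, {"translation": [0, 0, 0], "yaw": -0.0272, "fingers": -1}, {"translation": [-0.13, -0.15, 0], "yaw": 0, "fingers": -1}, {"translation": [-0.13, -0.15, 0], "yaw": 0, "fingers": -1}]' --force 25

```text
clock: 1.62
eef_pos: [0.2153, 0.5693, 0.2384]
tcp_rot: [-0.001, -0.002, 1.0, 0.0]
wrist_force: [1.9, 0.5, 0.5]
gripper_width: 0.0882
finger_force: 0.0
```

>>> drive_tool --rows '[{"translation": [-0.13, -0.15, 0], "yaw": 0, "fingers": -1}, {"translation": [-0.13, -0.15, 0], "yaw": 0, "fingers": -1}, {"translation": [-0.13, -0.15, 0], "yaw": 0, "fingers": -1}, {"translation": [-0.13, -0.15, 0], "yaw": 0, "fingers": -1}, {"translation": [-0.13, -0.15, 0], "yaw": 0, "fingers": -1}]'

```text
clock: 2.03
eef_pos: [0.348, 0.417, 0.239]
tcp_rot: [0.0, 0.0, 1.0, 0.0]
wrist_force: [1.2, 0.6, -0.3]
gripper_width: 0.0882
finger_force: 0.0
```

>>> drive_tool --rows '[{"translation": [-0.13, -0.15, 0], "yaw": 0, "fingers": -1}, {"translation": [-0.13, -0.15, 0], "yaw": 0, "fingers": -1}, {"translation": [-0.13, -0.15, 0], "yaw": 0, "fingers": -1}, {"translation": [-0.13, -0.15, 0], "yaw": 0, "fingers": -1}, {"translation": [0, -0.2, 0], "yaw": 0, "fingers": -1}]'

```text
clock: 2.45
eef_pos: [0.4554, 0.2577, 0.2393]
tcp_rot: [0.002, 0.001, 1.0, 0.001]
wrist_force: [1.0, -1.0, 0.7]
gripper_width: 0.0881
finger_force: 0.0
```

>>> drive_tool --rows '[{"translation": [0, -0.2, 0], "yaw": 0, "fingers": -1}, {"translation": [0, -0.2, 0], "yaw": 0, "fingers": -1}, {"translation": [0, -0.2, 0], "yaw": 0, "fingers": -1}, {"translation": [0, -0.2, 0], "yaw": 0, "fingers": -1}, {"translation": [0, -0.2, 0], "yaw": 0, "fingers": -1}]'

```text
clock: 2.87
eef_pos: [0.4506, 0.0568, 0.239]
tcp_rot: [0.0, 0.0, 1.0, 0.0]
wrist_force: [-0.1, -0.5, 0.4]
gripper_width: 0.0882
finger_force: 0.0
```

>>> drive_tool --rows '[{"translation": [-0.02, -0.18, 0], "yaw": 0, "fingers": -1}, {"translation": [-0.02, -0.18, 0], "yaw": 0, "fingers": -1}, {"translation": [-0.02, -0.18, 0], "yaw": 0, "fingers": -1}, {"translation": [-0.02, -0.18, 0], "yaw": 0, "fingers": -1}, {"translation": [-0.01, -0.16, 0], "yaw": 0, "fingers": -1}]'

```text
clock: 3.28
eef_pos: [0.469, -0.1199, 0.2391]
tcp_rot: [0.001, 0.001, 1.0, -0.0]
wrist_force: [1.3, 0.1, 0.4]
gripper_width: 0.088
finger_force: 0.0
```

```bash
cat >> h.py <<'E'
def wray(fr,s,uv):
    K=np.array(fr["intrinsics"]); T=np.array(fr["T_tool_cam"])
    d=np.array([(uv[0]-K[0,2])/K[0,0],(uv[1]-K[1,2])/K[1,1]]); th=np.hypot(*d)
    v=np.r_[d/th*np.sin(th),np.cos(th)] if th>0 else np.array([0,0,1.])
    q=s["tcp_rot"]; Rw=R.from_quat([q[1],q[2],q[3],q[0]]).as_matrix()
    return Rw@T[:3,3]+np.array(s["eef_pos"]), Rw@T[:3,:3]@v
def w_at_z(fr,s,uv,z):
    c,d=wray(fr,s,uv); return c+d*(z-c[2])/d[2]
def wproj(fr,s,P):
    K=np.array(fr["intrinsics"]); T=np.array(fr["T_tool_cam"])
    q=s["tcp_rot"]; Rw=R.from_quat([q[1],q[2],q[3],q[0]]).as_matrix()
    M=((np.atleast_2d(P)-np.array(s["eef_pos"]))@Rw-T[:3,3])@T[:3,:3]
    rho=np.hypot(M[:,0],M[:,1]); k=np.arctan2(M[:,2]*0+rho,M[:,2])/np.maximum(rho,1e-9)
    return np.c_[K[0,0]*M[:,0]*k+K[0,2],K[1,1]*M[:,1]*k+K[1,2]]
def wfit(fr,s,b,x0,z0,h,r):
    def res(q):
        p=wproj(fr,s,cyl(q[0],q[1],z0,h,r)); return np.r_[p.min(0),p.max(0)]-np.array(b,float)
    o=least_squares(res,x0); return np.round(o.x,4),np.round(o.fun,1)
E
python3 - <<'E'
from h import *
s=arm.state(); f=optics.grab_frame("wrist"); print(s["eef_pos"],s["wrist_force"],s["clock"]); print(np.round(f["T_tool_cam"],3),f["intrinsics"])
for m in masks_of("wrist","jar_a"):
    print(round(m["p"],2),np.round(m["box"]),[wfit(f,s,m["box"],x,0,.105,.0205) for x in ([.469,-.123],[.437,-.249])])
cv2.imwrite("pics/w1.png",f["image"][:,:,::-1])
E
```

```text
[ 0.4689636  -0.11985395  0.2391336 ] [1.32512249 0.07185364 0.35619932] 3.2833
[[-0.    -0.947 -0.321  0.085]
 [ 1.    -0.    -0.     0.001]
 [ 0.    -0.321  0.947 -0.147]
 [ 0.     0.     0.     1.   ]] [[297.31863964   0.         255.50032054]
 [  0.         297.31863964 193.19997852]
 [  0.           0.           1.        ]]
0.95 [ 47. 127. 116. 175.] [(array([ 0.4365, -0.3378]), array([ 0.9,  0.2, -0.9, -0.2])), (array([ 0.4365, -0.3378]), array([ 0.9,  0.2, -0.9, -0.2]))]
0.87 [233. 146. 275. 204.] [(array([ 0.4705, -0.1209]), array([-0. ,  0.4,  0. , -0.3])), (array([ 0.4705, -0.1209]), array([-0. ,  0.4,  0. , -0.3]))]
0.76 [ 63.  69. 128. 107.] [(array([ 0.3629, -0.3085]), array([-2.3,  0.2,  2.4, -0.2])), (array([ 0.3629, -0.3085]), array([-2.3,  0.2,  2.4, -0.2]))]
0.61 [111. 124. 168. 173.] [(array([ 0.4374, -0.2525]), array([-2.9, -0.6,  3.3,  0.7])), (array([ 0.4374, -0.2525]), array([-2.9, -0.6,  3.3,  0.7]))]
```

View pics/w1.png

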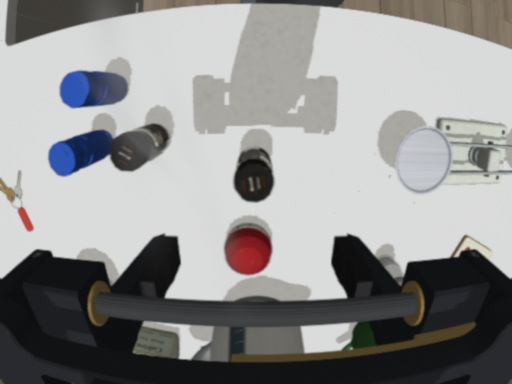

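>>> drive_tool --rows '[{"translation": [-0.008, -0.005, 0.19], "yaw": 0, "fingers": -1}, {"translation": [0, 0, 0.19], "yaw": 0, "fingers": -1}, {"translation": [0, 0, 0.19], "yaw": 0, "fingers": -1}, {"translation": [0, 0, 0.19], "yaw": 0, "fingers": -1}, {"translation": [0, 0, 0.18], "yaw": 0, "fingers": -1}]'

```text
clock: 3.8
eef_pos: [0.4705, -0.1174, 0.0491]
tcp_rot: [0.0, -0.0, 1.0, 0.0]
wrist_force: [0.6, -0.2, -0.0]
gripper_width: 0.0883
finger_force: 0.0
```

>>> drive_tool --rows '[{"translation": [0, 0, 0], "yaw": 0, "fingers": 1}, {"translation": [0, 0, 0], "yaw": 0, "fingers": 1}, {"translation": [0, 0, 0], "yaw": 0, "fingers": 1}, {"translation": [0, 0, 0], "yaw": 0, "fingers": 1}, {"translation": [0, 0, 0], "yaw": 0, "fingers": 1}]' --force 25

```text
clock: 4.22
eef_pos: [0.4722, -0.1186, 0.053]
tcp_rot: [0.002, 0.0, 1.0, -0.0]
wrist_force: [-0.2, -0.8, 0.9]
gripper_width: 0.0567
finger_force: 0.0
```

>>> drive_tool --rows '[{"translation": [0, 0, 0], "yaw": 0, "fingers": 1}, {"translation": [0, 0, 0], "yaw": 0, "fingers": 1}, {"translation": [0, 0, 0], "yaw": 0, "fingers": 1}]'

```text
clock: 4.47
eef_pos: [0.4712, -0.1188, 0.0517]
tcp_rot: [0.001, 0.0, 1.0, -0.0]
wrist_force: [-0.2, 0.3, 7.4]
gripper_width: 0.04
finger_force: 25.0
```

>>> drive_tool --rows '[{"translation": [0, 0, 0], "yaw": 0, "fingers": 1}, {"translation": [0, 0, -0.1], "yaw": 0, "fingers": 1}, {"translation": [0, 0, -0.2], "yaw": 0, "fingers": 1}, {"translation": [0, 0, -0.2], "yaw": 0, "fingers": 1}, {"translation": [0, 0, -0.1], "yaw": 0, "fingers": 1}]'

```text
clock: 4.88
eef_pos: [0.4715, -0.1189, 0.1743]
tcp_rot: [0.002, 0.001, 1.0, -0.0]
wrist_force: [1.0, -0.5, -2.2]
gripper_width: 0.0403
finger_force: 25.0
```

>>> drive_tool --rows '[{"translation": [0.01, 0.1, 0], "yaw": 0, "fingers": 1}, {"translation": [0.01, 0.18, 0], "yaw": 0, "fingers": 1}, {"translation": [0.01, 0.18, 0], "yaw": 0, "fingers": 1}, {"translation": [0.01, 0.18, 0], "yaw": 0, "fingers": 1}, {"translation": [0.01, 0.18, 0], "yaw": 0, "fingers": 1}]'

```text
clock: 5.3
eef_pos: [0.4596, 0.047, 0.1708]
tcp_rot: [-0.0, 0.0, 1.0, 0.0]
wrist_force: [0.5, -0.0, -2.1]
gripper_width: 0.0402
finger_force: 25.0
```

>>> drive_tool --rows '[{"translation": [0.01, 0.18, 0], "yaw": 0, "fingers": 1}, {"translation": [0.01, 0.18, 0], "yaw": 0, "fingers": 1}, {"translation": [0.01, 0.18, 0], "yaw": 0, "fingers": 1}, {"translation": [0.01, 0.18, 0], "yaw": 0, "fingers": 1}, {"translation": [0.01, 0.18, 0], "yaw": 0, "fingers": 1}]'

```text
clock: 5.72
eef_pos: [0.4496, 0.2271, 0.1706]
tcp_rot: [-0.0, 0.0, 1.0, -0.0]
wrist_force: [0.1, -0.2, -1.8]
gripper_width: 0.0404
finger_force: 25.0
```

>>> drive_tool --rows '[{"translation": [0.01, 0.18, 0], "yaw": 0, "fingers": 1}, {"translation": [0.01, 0.18, 0], "yaw": 0, "fingers": 1}, {"translation": [0, 0.16, 0], "yaw": 0, "fingers": 1}, {"translation": [0, 0.1, 0], "yaw": 0, "fingers": 1}, {"translation": [0, 0, 0], "yaw": 0, "fingers": 1}]'

```text
clock: 6.13
eef_pos: [0.4446, 0.3553, 0.1705]
tcp_rot: [-0.0, -0.003, 1.0, 0.001]
wrist_force: [-0.4, -0.2, -1.5]
gripper_width: 0.0402
finger_force: 25.0
```

>>> drive_tool --rows '[{"translation": [0, 0, 0], "yaw": 0, "fingers": 1}, {"translation": [0, 0, 0], "yaw": 0, "fingers": 1}]'

```text
clock: 6.3
eef_pos: [0.4464, 0.3481, 0.1703]
tcp_rot: [-0.0, 0.001, 1.0, -0.001]
wrist_force: [0.2, -0.7, -2.1]
gripper_width: 0.0404
finger_force: 25.0
```

```bash
python3 - <<'E'
from h import *
f=optics.grab_frame("side")
for m in masks_of("side","jar_a")[:5]:print("jar",round(m["p"],2),np.round(m["box"]))
s=arm.state(); f=optics.grab_frame("wrist"); print(s["eef_pos"],s["wrist_force"],s["clock"])
for t in ("jar_a","balance","coaster"):
    for m in masks_of("wrist",t)[:3]:
        b=m["box"]; print(t,round(m["p"],2),np.round(b),np.round(w_at_z(f,s,[(b[0]+b[2])/2,(b[1]+b[3])/2],.008),3))
cv2.imwrite("pics/w2.png",f["image"][:,:,::-1])
E
```

```text
jar 0.98 [287. 247. 310. 283.]
jar 0.87 [279. 272. 300. 310.]
jar 0.67 [312. 268. 331. 306.]
jar 0.52 [190. 110. 203. 134.]
[0.44680116 0.347747   0.17056225] [-0.38573557  0.55050901 -1.72630338] 6.4
jar_a 0.69 [207. 190. 305. 346.] [0.564 0.349 0.008]
balance 0.86 [  0. 126. 309. 233.] [0.45  0.234 0.008]
```

View pics/w2.png

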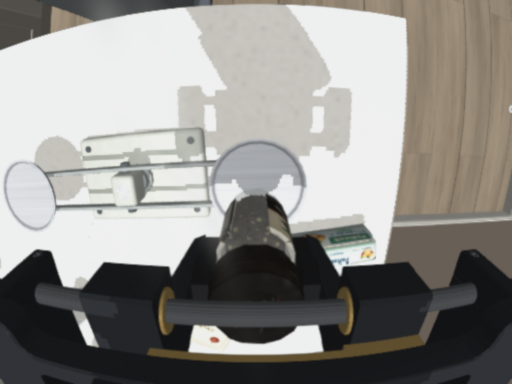

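```bash
python3 - <<'E'
from h import *
s=arm.state(); f=optics.grab_frame("wrist")
obs=np.array([[211,183],[304.,184],[257,141.5]])
a=np.linspace(0,2*np.pi,180)
def res(q):
    p=wproj(f,s,np.c_[q[0]+.044*np.cos(a),q[1]+.044*np.sin(a),np.full(180,q[2])])
    return [p[:,0].min()-211,p[:,0].max()-304,p[:,1].min()-141.5]
o=least_squares(res,[.444,.352,.06]); print(o.x,o.fun,s["eef_pos"])
E
```

```text
[0.44718997 0.35124521 0.05133211] [0. 0. 0.] [0.44681383 0.34876576 0.17081837]
```

>>> drive_tool --rows '[{"translation": [0, 0.01, 0.1], "yaw": 0, "fingers": 1}, {"translation": [0, 0, 0.1], "yaw": 0, "fingers": 1}, {"translation": [0, 0, 0.03], "yaw": 0, "fingers": 1}, {"translation": [0, 0, 0.02], "yaw": 0, "fingers": 1}, {"translation": [0, 0, 0.02], "yaw": 0, "fingers": 1}]'

```text
clock: 7.07
eef_pos: [0.4469, 0.3515, 0.1169]
tcp_rot: [0.0, 0.0, 1.0, 0.0]
wrist_force: [0.0, 0.2, -2.4]
gripper_width: 0.0401
finger_force: 25.0
```

>>> drive_tool --rows '[{"translation": [0, 0, 0.01], "yaw": 0, "fingers": 1}, {"translation": [0, 0, 0.01], "yaw": 0, "fingers": 1}, {"translation": [0, 0, 0.01], "yaw": 0, "fingers": 1}, {"translation": [0, 0, 0.01], "yaw": 0, "fingers": 1}, {"translation": [0, 0, 0.01], "yaw": 0, "fingers": 1}]'

```text
clock: 7.48
eef_pos: [0.4469, 0.3518, 0.107]
tcp_rot: [0.0, 0.0, 1.0, 0.0]
wrist_force: [0.4, -0.4, -0.8]
gripper_width: 0.0403
finger_force: 25.0
```

>>> drive_tool --rows '[{"translation": [0, 0, 0.01], "yaw": 0, "fingers": 1}, {"translation": [0, 0, 0.01], "yaw": 0, "fingers": 1}, {"translation": [0, 0, 0], "yaw": 0, "fingers": 1}]'

```text
clock: 7.73
eef_pos: [0.4463, 0.3514, 0.1023]
tcp_rot: [-0.0, 0.0, 1.0, -0.0]
wrist_force: [0.2, 0.1, -2.0]
gripper_width: 0.0399
finger_force: 25.0
```

>>> drive_tool --rows '[{"translation": [0, 0, 0.01], "yaw": 0, "fingers": 1}, {"translation": [0, 0, 0], "yaw": 0, "fingers": 1}]'

```text
clock: 7.9
eef_pos: [0.4466, 0.3516, 0.1009]
tcp_rot: [0.0, 0.0, 1.0, 0.0]
wrist_force: [-0.7, -2.1, 3.7]
gripper_width: 0.0403
finger_force: 25.0
```

>>> drive_tool --rows '[{"translation": [0, 0, 0], "yaw": 0, "fingers": 1}, {"translation": [0, 0, 0], "yaw": 0, "fingers": 1}, {"translation": [0, 0, 0], "yaw": 0, "fingers": 1}]'

```text
clock: 8.15
eef_pos: [0.4466, 0.3515, 0.1009]
tcp_rot: [0.0, 0.0, 1.0, 0.0]
wrist_force: [-0.6, -1.7, 2.1]
gripper_width: 0.0402
finger_force: 25.0
```

>>> drive_tool --rows '[{"translation": [0, 0, 0], "yaw": 0, "fingers": 0.3}, {"translation": [0, 0, 0], "yaw": 0, "fingers": 0.3}, {"translation": [0, 0, 0], "yaw": 0, "fingers": 0}, {"translation": [0, 0, 0], "yaw": 0, "fingers": -0.5}, {"translation": [0, 0, 0], "yaw": 0, "fingers": -1}]'

```text
clock: 8.57
eef_pos: [0.4466, 0.3516, 0.1006]
tcp_rot: [0.0, 0.0, 1.0, 0.0]
wrist_force: [-0.2, 0.7, -0.4]
gripper_width: 0.0556
finger_force: 0.0
```

>>> drive_tool --rows '[{"translation": [0, 0, 0], "yaw": 0, "fingers": -1}, {"translation": [0, 0, 0], "yaw": 0, "fingers": -1}, {"translation": [0, 0, 0], "yaw": 0, "fingers": -1}, {"translation": [0, 0, 0], "yaw": 0, "fingers": -1}, {"translation": [0, 0, 0], "yaw": 0, "fingers": -1}]'

```text
clock: 8.98
eef_pos: [0.4466, 0.3516, 0.1007]
tcp_rot: [0.0, 0.0, 1.0, 0.0]
wrist_force: [-0.3, 0.5, 0.7]
gripper_width: 0.0877
finger_force: 0.0
```

```bash
python3 - <<'E'
from h import *
s=arm.state(); print(s["gripper_width"],s["eef_pos"],s["wrist_force"])
f=optics.grab_frame("side")
I=cv2.resize(f["image"][80:210,150:300],(600,520),interpolation=3)
s=arm.state();w=optics.grab_frame("wrist")
I2=cv2.resize(w["image"],(200,150))
I=np.hstack([I,np.vstack([I2,np.zeros((370,200,3),np.uint8)])])
cv2.imwrite("pics/c3.png",I[:,:,::-1])
E
```

```text
0.08769193858674156 [0.44660288 0.35158368 0.10072238] [-0.27111249  0.51743494  0.66552834]
```

View pics/c3.png

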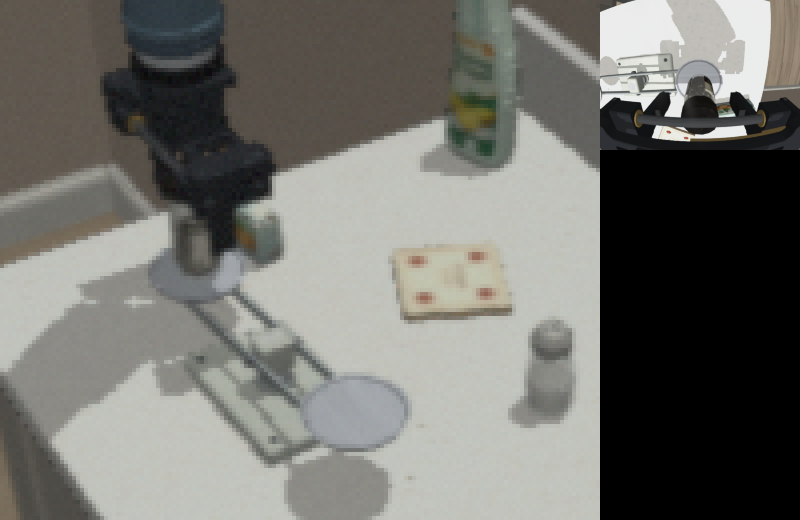

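>>> drive_tool --rows '[{"translation": [0, 0, -0.1], "yaw": 0, "fingers": -1}, {"translation": [0, 0, -0.2], "yaw": 0, "fingers": -1}, {"translation": [0, 0, -0.2], "yaw": 0, "fingers": -1}, {"translation": [0, 0, -0.2], "yaw": 0, "fingers": -1}, {"translation": [0, -0.1, 0], "yaw": 0, "fingers": -1}]'

```text
clock: 9.5
eef_pos: [0.4493, 0.3377, 0.2486]
tcp_rot: [0.005, -0.002, 1.0, 0.005]
wrist_force: [0.7, 1.0, -0.1]
gripper_width: 0.0877
finger_force: 0.0
```

>>> drive_tool --rows '[{"translation": [0, -0.2, 0], "yaw": 0, "fingers": -0.4}, {"translation": [0, -0.2, 0], "yaw": 0, "fingers": -0.4}, {"translation": [0, -0.2, 0], "yaw": 0, "fingers": -0.4}, {"translation": [0, -0.2, 0], "yaw": 0, "fingers": -0.4}, {"translation": [0, -0.2, 0], "yaw": 0, "fingers": -0.4}]'

```text
clock: 9.92
eef_pos: [0.4461, 0.1297, 0.2409]
tcp_rot: [0.0, 0.0, 1.0, 0.0]
wrist_force: [0.2, -0.6, 0.4]
gripper_width: 0.0617
finger_force: 0.0
```

>>> drive_tool --rows '[{"translation": [0, -0.2, 0], "yaw": 0, "fingers": -0.4}, {"translation": [0, -0.2, 0], "yaw": 0, "fingers": -0.4}, {"translation": [0, -0.2, 0], "yaw": 0, "fingers": -0.4}, {"translation": [0, -0.2, 0], "yaw": 0, "fingers": -0.4}, {"translation": [0, -0.2, 0], "yaw": 0, "fingers": -0.4}]'

```text
clock: 10.33
eef_pos: [0.446, -0.0703, 0.241]
tcp_rot: [0.0, 0.0, 1.0, 0.0]
wrist_force: [0.6, -0.5, -0.8]
gripper_width: 0.0616
finger_force: 0.0
```

>>> drive_tool --rows '[{"translation": [0.01, -0.2, 0], "yaw": 0, "fingers": -0.4}, {"translation": [0.01, -0.2, 0], "yaw": 0, "fingers": -0.4}, {"translation": [0.01, -0.2, 0], "yaw": 0, "fingers": -0.4}, {"translation": [0.01, -0.2, 0], "yaw": 0, "fingers": -0.4}, {"translation": [0.01, -0.1, 0], "yaw": 0, "fingers": -0.4}]'

```text
clock: 10.75
eef_pos: [0.4352, -0.2535, 0.2412]
tcp_rot: [0.0, 0.002, 1.0, -0.001]
wrist_force: [0.1, 0.2, -0.1]
gripper_width: 0.0617
finger_force: 0.0
```

>>> drive_tool --rows '[{"translation": [0, 0, 0], "yaw": 0, "fingers": -0.4}, {"translation": [0, 0, 0], "yaw": 0, "fingers": -0.4}, {"translation": [0, 0, 0], "yaw": 0, "fingers": -0.4}]'

```text
clock: 11.0
eef_pos: [0.4365, -0.2473, 0.2406]
tcp_rot: [-0.0, -0.0, 1.0, 0.0]
wrist_force: [-0.1, -0.1, 0.6]
gripper_width: 0.0616
finger_force: 0.0
```

```bash
python3 - <<'E'
from h import *
s=arm.state(); f=optics.grab_frame("wrist"); print(s["eef_pos"],s["wrist_force"],s["clock"],s["gripper_width"])
for m in masks_of("wrist","jar_a"):
    print(round(m["p"],2),np.round(m["box"]),wfit(f,s,m["box"],[.437,-.25],0,.105,.0205))
E
```

```text
[ 0.43647943 -0.24733131  0.24055804] [-0.10748705 -0.10858777  0.63008277] 11.0 0.06159484941456546
0.96 [171.  88. 224. 130.] (array([ 0.3631, -0.3079]), array([-0. , -0.5,  0. ,  0.5]))
0.88 [233. 146. 268. 202.] (array([ 0.4374, -0.252 ]), array([-3.2, -0.4,  3.2,  0.5]))
0.55 [148. 148. 202. 202.] (array([ 0.4383, -0.3378]), array([-0.7, -1.1,  0.8,  1. ]))
```

>>> drive_tool --rows '[{"translation": [-0.005, -0.023, 0.1], "yaw": 0, "fingers": -0.4}, {"translation": [0, 0, 0.2], "yaw": 0, "fingers": -0.4}, {"translation": [0, 0, 0.2], "yaw": 0, "fingers": -0.4}, {"translation": [0, 0, 0.2], "yaw": 0, "fingers": -0.4}, {"translation": [0, 0, 0.2], "yaw": 0, "fingers": -0.4}]'

```text
clock: 11.52
eef_pos: [0.438, -0.2514, 0.0593]
tcp_rot: [0.001, -0.001, 1.0, 0.0]
wrist_force: [0.8, 0.3, 0.6]
gripper_width: 0.0621
finger_force: 0.0
```

>>> drive_tool --rows '[{"translation": [0, 0, 0.04], "yaw": 0, "fingers": -0.4}, {"translation": [0, 0, 0], "yaw": 0, "fingers": -0.4}, {"translation": [0, 0, 0], "yaw": 0, "fingers": 1}, {"translation": [0, 0, 0], "yaw": 0, "fingers": 1}, {"translation": [0, 0, 0], "yaw": 0, "fingers": 1}]'

```text
clock: 11.93
eef_pos: [0.4391, -0.2536, 0.055]
tcp_rot: [0.002, 0.0, 1.0, -0.001]
wrist_force: [-0.7, 2.3, 1.2]
gripper_width: 0.0437
finger_force: 0.7
```

>>> drive_tool --rows '[{"translation": [0, 0, 0], "yaw": 0, "fingers": 1}, {"translation": [0, 0, 0], "yaw": 0, "fingers": 1}, {"translation": [0, 0, 0], "yaw": 0, "fingers": 1}, {"translation": [0, 0, 0], "yaw": 0, "fingers": 1}, {"translation": [0, 0, 0], "yaw": 0, "fingers": 1}]'

```text
clock: 12.35
eef_pos: [0.439, -0.2534, 0.0547]
tcp_rot: [0.002, 0.0, 1.0, -0.0]
wrist_force: [-1.2, 1.7, 10.3]
gripper_width: 0.04
finger_force: 25.1
```

>>> drive_tool --rows '[{"translation": [0, 0, -0.1], "yaw": 0, "fingers": 1}, {"translation": [0, 0, -0.2], "yaw": 0, "fingers": 1}, {"translation": [0, 0, -0.2], "yaw": 0, "fingers": 1}, {"translation": [0, 0, -0.1], "yaw": 0, "fingers": 1}, {"translation": [0, 0.1, 0], "yaw": 0, "fingers": 1}]'

```text
clock: 12.77
eef_pos: [0.44, -0.238, 0.1785]
tcp_rot: [0.005, 0.003, 1.0, -0.003]
wrist_force: [0.6, -1.0, -1.5]
gripper_width: 0.0402
finger_force: 25.0
```

>>> drive_tool --rows '[{"translation": [-0.01, 0.18, 0], "yaw": 0, "fingers": 1}, {"translation": [-0.01, 0.18, 0], "yaw": 0, "fingers": 1}, {"translation": [-0.01, 0.18, 0], "yaw": 0, "fingers": 1}, {"translation": [-0.01, 0.18, 0], "yaw": 0, "fingers": 1}, {"translation": [-0.01, 0.18, 0], "yaw": 0, "fingers": 1}]'

```text
clock: 13.18
eef_pos: [0.4473, -0.0514, 0.1736]
tcp_rot: [0.001, 0.0, 1.0, 0.0]
wrist_force: [0.9, 0.2, -1.0]
gripper_width: 0.0401
finger_force: 25.0
```

>>> drive_tool --rows '[{"translation": [-0.01, 0.18, 0], "yaw": 0, "fingers": 1}, {"translation": [0, 0.18, 0], "yaw": 0, "fingers": 1}, {"translation": [0, 0.18, 0], "yaw": 0, "fingers": 1}, {"translation": [0, 0.14, 0], "yaw": 0, "fingers": 1}, {"translation": [0, 0.03, 0], "yaw": 0, "fingers": 1}]'

```text
clock: 13.6
eef_pos: [0.4494, 0.0945, 0.1735]
tcp_rot: [0.001, -0.003, 1.0, 0.001]
wrist_force: [0.6, 0.1, -0.8]
gripper_width: 0.0403
finger_force: 25.0
```

>>> drive_tool --rows '[{"translation": [0, 0, 0], "yaw": 0, "fingers": 1}, {"translation": [0, 0, 0], "yaw": 0, "fingers": 1}, {"translation": [0, 0, 0], "yaw": 0, "fingers": 1}]'

```text
clock: 13.85
eef_pos: [0.4495, 0.0872, 0.173]
tcp_rot: [0.0, 0.001, 1.0, -0.0]
wrist_force: [-0.0, -0.7, 0.1]
gripper_width: 0.0406
finger_force: 25.0
```

```bash
python3 - <<'E'
from h import *
s=arm.state(); f=optics.grab_frame("wrist"); print(s["eef_pos"],s["wrist_force"],s["clock"])
I=np.hstack([f["image"]])
cv2.imwrite("pics/w4.png",I[:,:,::-1])
for m in masks_of("wrist","jar_a"): print(round(m["p"],2),np.round(m["box"]))
E
```

```text
[0.44947959 0.08724328 0.17301527] [-0.0244592  -0.70479954  0.10897056] 13.85
0.94 [207. 188. 302. 339.]
0.91 [468. 164. 510. 221.]
```

View pics/w4.png

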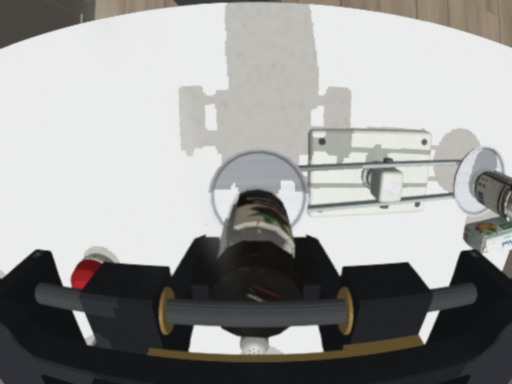

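```bash
python3 - <<'E'
from h import *
s=arm.state(); f=optics.grab_frame("wrist")
a=np.linspace(0,2*np.pi,180)
def res(q):
    p=wproj(f,s,np.c_[q[0]+.044*np.cos(a),q[1]+.044*np.sin(a),np.full(180,q[2])])
    return [p[:,0].min()-209,p[:,0].max()-308,p[:,1].min()-150]
o=least_squares(res,[.444,.09,.06]); print(o.x,s["eef_pos"],s["wrist_force"])
E
```

```text
[0.45410417 0.09050689 0.07293314] [0.44949173 0.08727251 0.1728658 ] [-0.16076652 -0.60635788 -1.17925699]
```

>>> drive_tool --rows '[{"translation": [-0.015, 0.015, 0.05], "yaw": 0, "fingers": 1}, {"translation": [0, 0, 0.1], "yaw": 0, "fingers": 1}, {"translation": [0, 0, 0.02], "yaw": 0, "fingers": 1}, {"translation": [0, 0, 0.01], "yaw": 0, "fingers": 1}, {"translation": [0, 0, 0.01], "yaw": 0, "fingers": 1}]'

```text
clock: 14.42
eef_pos: [0.4524, 0.0916, 0.1344]
tcp_rot: [-0.0, 0.001, 1.0, -0.0]
wrist_force: [-0.2, -0.6, -1.9]
gripper_width: 0.0402
finger_force: 25.0
```

>>> drive_tool --rows '[{"translation": [0, 0, 0.01], "yaw": 0, "fingers": 1}, {"translation": [0, 0, 0.01], "yaw": 0, "fingers": 1}, {"translation": [0, 0, 0.01], "yaw": 0, "fingers": 1}]'

```text
clock: 14.67
eef_pos: [0.4529, 0.092, 0.1291]
tcp_rot: [0.001, 0.0, 1.0, 0.0]
wrist_force: [-1.1, -0.4, 1.3]
gripper_width: 0.0401
finger_force: 25.0
```

>>> drive_tool --rows '[{"translation": [0, 0, 0.01], "yaw": 0, "fingers": 1}, {"translation": [0, 0, 0], "yaw": 0, "fingers": 1}]'

```text
clock: 14.83
eef_pos: [0.4528, 0.092, 0.1268]
tcp_rot: [0.0, 0.0, 1.0, 0.0]
wrist_force: [0.9, -0.1, 0.3]
gripper_width: 0.0403
finger_force: 25.0
```

>>> drive_tool --rows '[{"translation": [0, 0, 0.01], "yaw": 0, "fingers": 1}, {"translation": [0, 0, 0.01], "yaw": 0, "fingers": 1}, {"translation": [0, 0, 0], "yaw": 0, "fingers": 1}, {"translation": [0, 0, 0], "yaw": 0, "fingers": 1}, {"translation": [0, 0, 0], "yaw": 0, "fingers": 1}]'

```text
clock: 15.25
eef_pos: [0.4527, 0.092, 0.1228]
tcp_rot: [0.0, 0.0, 1.0, 0.0]
wrist_force: [0.5, -0.9, -0.1]
gripper_width: 0.04
finger_force: 25.0
```

>>> drive_tool --rows '[{"translation": [0, 0, 0], "yaw": 0, "fingers": 1}, {"translation": [0, 0, 0], "yaw": 0, "fingers": 1}]'

```text
clock: 15.42
eef_pos: [0.4526, 0.092, 0.1228]
tcp_rot: [0.0, 0.0, 1.0, 0.0]
wrist_force: [0.9, 0.8, 0.3]
gripper_width: 0.0402
finger_force: 25.0
```

>>> drive_tool --rows '[{"translation": [0, 0, 0], "yaw": 0, "fingers": 0.1}, {"translation": [0, 0, 0], "yaw": 0, "fingers": 0}, {"translation": [0, 0, 0], "yaw": 0, "fingers": -0.3}, {"translation": [0, 0, 0], "yaw": 0, "fingers": -1}, {"translation": [0, 0, 0], "yaw": 0, "fingers": -1}]'

```text
clock: 15.83
eef_pos: [0.4522, 0.092, 0.1226]
tcp_rot: [-0.0, 0.0, 1.0, -0.0]
wrist_force: [0.7, 0.0, -0.1]
gripper_width: 0.0619
finger_force: 0.0
```

>>> drive_tool --rows '[{"translation": [0, 0, 0], "yaw": 0, "fingers": -1}, {"translation": [0, 0, 0], "yaw": 0, "fingers": -1}, {"translation": [0, 0, 0], "yaw": 0, "fingers": -1}, {"translation": [0, 0, 0], "yaw": 0, "fingers": -1}, {"translation": [0, 0, 0], "yaw": 0, "fingers": -1}]'

```text
clock: 16.25
eef_pos: [0.4525, 0.092, 0.1227]
tcp_rot: [0.0, 0.0, 1.0, 0.0]
wrist_force: [-0.0, -0.1, -0.0]
gripper_width: 0.088
finger_force: 0.0
```

>>> drive_tool --rows '[{"translation": [0, 0, -0.05], "yaw": 0, "fingers": -1}, {"translation": [0, 0, -0.15], "yaw": 0, "fingers": -1}, {"translation": [0, 0, -0.2], "yaw": 0, "fingers": -1}, {"translation": [0, 0, -0.2], "yaw": 0, "fingers": -1}, {"translation": [0, 0, 0], "yaw": 0, "fingers": -1}]'

```text
clock: 16.67
eef_pos: [0.4565, 0.0925, 0.2499]
tcp_rot: [0.005, 0.001, 1.0, 0.002]
wrist_force: [1.5, -0.6, 0.9]
gripper_width: 0.0877
finger_force: 0.0
```

>>> drive_tool --rows '[{"translation": [0, 0.18, 0], "yaw": 0, "fingers": -1}, {"translation": [0, 0.18, 0], "yaw": 0, "fingers": -1}, {"translation": [0, 0.18, 0], "yaw": 0, "fingers": -1}, {"translation": [0, 0.1, 0], "yaw": 0, "fingers": -1}, {"translation": [0, 0, 0], "yaw": 0, "fingers": -1}]'

```text
clock: 17.08
eef_pos: [0.4518, 0.2253, 0.2433]
tcp_rot: [0.0, -0.003, 1.0, 0.001]
wrist_force: [-0.1, 0.2, 0.8]
gripper_width: 0.0881
finger_force: 0.0
```

>>> drive_tool --rows '[{"translation": [0, 0, 0], "yaw": 0, "fingers": -1}, {"translation": [0, 0, 0], "yaw": 0, "fingers": -1}, {"translation": [0, 0, 0], "yaw": 0, "fingers": -1}, {"translation": [0, 0, 0], "yaw": 0, "fingers": -1}, {"translation": [0, 0, 0], "yaw": 0, "fingers": -1}]'

```text
clock: 17.5
eef_pos: [0.4527, 0.2189, 0.2429]
tcp_rot: [0.0, 0.001, 1.0, -0.0]
wrist_force: [-0.6, -0.0, 1.2]
gripper_width: 0.088
finger_force: 0.0
```

>>> drive_tool --rows '[{"translation": [0, 0, 0], "yaw": 0, "fingers": -1}, {"translation": [0, 0, 0], "yaw": 0, "fingers": -1}, {"translation": [0, 0, 0], "yaw": 0, "fingers": -1}, {"translation": [0, 0, 0], "yaw": 0, "fingers": -1}, {"translation": [0, 0, 0], "yaw": 0, "fingers": -1}]'

```text
clock: 17.92
eef_pos: [0.4525, 0.2199, 0.2427]
tcp_rot: [0.0, 0.0, 1.0, -0.0]
wrist_force: [0.2, 0.5, -0.2]
gripper_width: 0.0881
finger_force: 0.0
```

>>> drive_tool --rows '[{"translation": [0, 0, 0], "yaw": 0, "fingers": -1}, {"translation": [0, 0, 0], "yaw": 0, "fingers": -1}, {"translation": [0, 0, 0], "yaw": 0, "fingers": -1}, {"translation": [0, 0, 0], "yaw": 0, "fingers": -1}, {"translation": [0, 0, 0], "yaw": 0, "fingers": -1}]'

```text
clock: 18.33
eef_pos: [0.4525, 0.22, 0.2427]
tcp_rot: [0.0, 0.0, 1.0, -0.0]
wrist_force: [-0.9, 0.3, 0.1]
gripper_width: 0.0884
finger_force: 0.0
```

>>> drive_tool --rows '[{"translation": [0, 0, 0], "yaw": 0, "fingers": -1}, {"translation": [0, 0, 0], "yaw": 0, "fingers": -1}, {"translation": [0, 0, 0], "yaw": 0, "fingers": -1}, {"translation": [0, 0, 0], "yaw": 0, "fingers": -1}, {"translation": [0, 0, 0], "yaw": 0, "fingers": -1}]'

```text
clock: 18.75
eef_pos: [0.4525, 0.22, 0.2427]
tcp_rot: [0.0, 0.0, 1.0, -0.0]
wrist_force: [0.2, -0.3, 0.8]
gripper_width: 0.0878
finger_force: 0.0
```

```bash
cat > pans.py <<'E'
from h import *
def look(name):
    s=arm.state(); w=optics.grab_frame("wrist"); print("W",s["eef_pos"],s["clock"])
    for m in masks_of("wrist","jar_a")[:4]: print(round(m["p"],2),np.round(m["box"]))
    f=optics.grab_frame("side")
    for m in masks_of("side","jar_a")[:5]: print("side",round(m["p"],2),np.round(m["box"]))
    I=cv2.resize(f["image"][100:210,165:285],(480,440),interpolation=3); W=cv2.resize(w["image"],(320,240))
    I=np.hstack([I,np.vstack([W,np.zeros((200,320,3),np.uint8)])]); cv2.imwrite(name,I[:,:,::-1])
E
python3 -c "
from pans import *; look('pics/c5.png')"
```

```text
W [0.45252864 0.21996731 0.24273068] 18.75
0.9 [ 80. 158. 157. 230.]
0.74 [348. 147. 420. 212.]
side 0.84 [280. 270. 296. 311.]
side 0.69 [226. 150. 244. 186.]
side 0.69 [191. 119. 207. 149.]
side 0.57 [314. 265. 332. 304.]
```

View pics/c5.png

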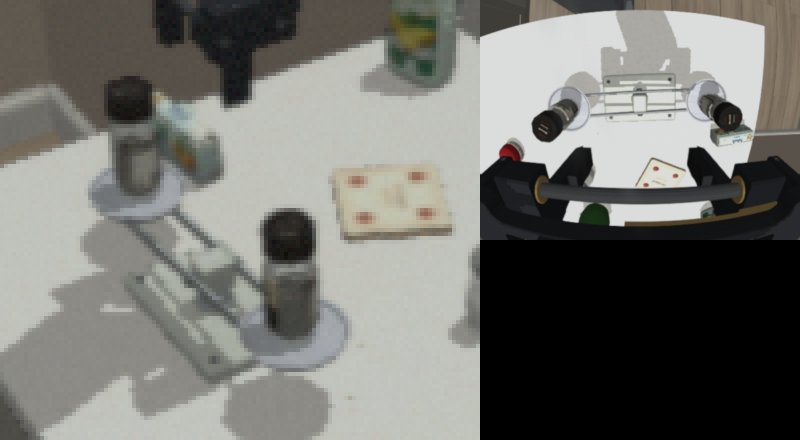

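>>> drive_tool --rows '[{"translation": [0, 0, 0], "yaw": 0, "fingers": -1}, {"translation": [0, 0, 0], "yaw": 0, "fingers": -1}, {"translation": [0, 0, 0], "yaw": 0, "fingers": -1}, {"translation": [0, 0, 0], "yaw": 0, "fingers": -1}, {"translation": [0, 0, 0], "yaw": 0, "fingers": -1}]'

```text
clock: 19.37
eef_pos: [0.4525, 0.22, 0.2427]
tcp_rot: [0.0, 0.0, 1.0, -0.0]
wrist_force: [0.4, 1.2, 0.4]
gripper_width: 0.088
finger_force: 0.0
```

>>> drive_tool --rows '[{"translation": [0, 0, 0], "yaw": 0, "fingers": -1}, {"translation": [0, 0, 0], "yaw": 0, "fingers": -1}, {"translation": [0, 0, 0], "yaw": 0, "fingers": -1}, {"translation": [0, 0, 0], "yaw": 0, "fingers": -1}, {"translation": [0, 0, 0], "yaw": 0, "fingers": -1}]'

```text
clock: 19.78
eef_pos: [0.4525, 0.22, 0.2427]
tcp_rot: [0.0, 0.0, 1.0, 0.0]
wrist_force: [0.0, 0.0, -0.1]
gripper_width: 0.0884
finger_force: 0.0
```

```bash
python3 - <<'E'
from h import *
s=arm.state(); w=optics.grab_frame("wrist"); W=[m["box"] for m in masks_of("wrist","jar_a")]
f=optics.grab_frame("side"); S=[m["box"] for m in masks_of("side","jar_a")]
t=optics.grab_frame("top"); print(s["clock"],[np.round(m["box"]) for m in masks_of("top","jar_a")])
WL=[b for b in W if b[0]>300]; WR=[b for b in W if b[2]<200]
SL=[b for b in S if b[2]<215]; SR=[b for b in S if 215<b[0]<250]
print(WL,WR,SL,SR)
for n,bw,bs,x0 in (("L",WL,SL,[.447,.351]),("R",WR,SR,[.452,.091])):
    def res(q):
        C=cyl(q[0],q[1],q[2],.105,.0205); p=wproj(w,s,C)
        r=np.r_[p.min(0),p.max(0)]-bw[0] if bw else np.zeros(0)
        return np.r_[r,pbox(f,C)-bs[0]] if bs else r
    o=least_squares(res,x0+[.06],loss="soft_l1"); print(n,np.round(o.x,4),np.round(o.fun,1))
gray=cv2.cvtColor(w["image"],cv2.COLOR_RGB2GRAY)
cv2.imwrite("pics/w6.png",cv2.resize(w["image"][100:250,50:450],(800,300),interpolation=3)[:,:,::-1])
E
```

```text
19.7833 [array([368., 207., 386., 225.]), array([357., 230., 379., 246.]), array([243., 199., 254., 216.])]
[[349.1, 146.2, 420.3, 211.2]] [[82.2, 157.2, 157.6, 228.2]] [[190.3, 121.9, 206.4, 151.3]] [[228.6, 150.7, 245.7, 187.3]]
L [0.4464 0.3561 0.0437] [-0.   1.5 -0.3 -0.6 -0.2 -2.5 -1.5  0. ]
R [0.4513 0.0911 0.0735] [-0.8 -0.6  2.1  0.8  1.2  1.7 -1.3  0.4]
```

View pics/w6.png

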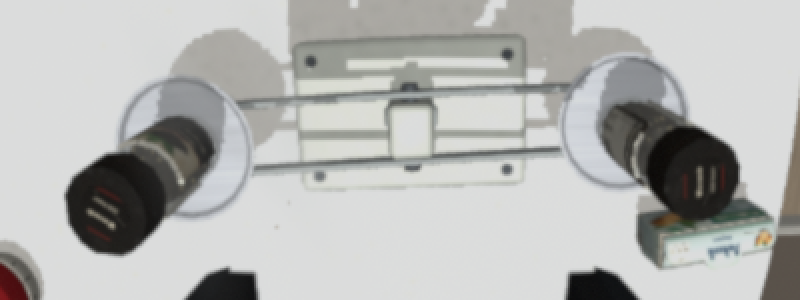

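The left pan is fully down: jar underside at about 0.045 m, against 0.074 m on the right. So the left jar is the heavier, and I'll fetch it, settling fully before I grip.

>>> drive_tool --rows '[{"translation": [0.01, 0.18, 0], "yaw": 0, "fingers": -1}, {"translation": [0.01, 0.18, 0], "yaw": 0, "fingers": -1}, {"translation": [0.01, 0.18, 0], "yaw": 0, "fingers": -1}, {"translation": [0, 0.1, 0], "yaw": 0, "fingers": -1}, {"translation": [0, 0.025, 0], "yaw": 0, "fingers": -1}]'

```text
clock: 20.5
eef_pos: [0.4451, 0.3577, 0.2425]
tcp_rot: [-0.0, -0.003, 1.0, 0.001]
wrist_force: [0.2, -0.4, 0.1]
gripper_width: 0.088
finger_force: 0.0
```

>>> drive_tool --rows '[{"translation": [0, 0, 0], "yaw": 0, "fingers": -1}, {"translation": [0, 0, 0], "yaw": 0, "fingers": -1}, {"translation": [0, 0, 0], "yaw": 0, "fingers": -1}, {"translation": [0, 0, 0], "yaw": 0, "fingers": -1}, {"translation": [0, 0, 0], "yaw": 0, "fingers": -1}]'

```text
clock: 20.92
eef_pos: [0.447, 0.3517, 0.2429]
tcp_rot: [0.0, 0.001, 1.0, -0.0]
wrist_force: [-0.7, 0.3, 0.3]
gripper_width: 0.0883
finger_force: 0.0
```

>>> drive_tool --rows '[{"translation": [0, 0, 0.1], "yaw": 0, "fingers": -1}, {"translation": [0, 0, 0.19], "yaw": 0, "fingers": -1}, {"translation": [0, 0, 0.19], "yaw": 0, "fingers": -1}, {"translation": [0, 0, 0.15], "yaw": 0, "fingers": -1}, {"translation": [0, 0, 0.07], "yaw": 0, "fingers": -1}]'

```text
clock: 21.33
eef_pos: [0.4448, 0.3508, 0.0991]
tcp_rot: [-0.002, 0.001, 1.0, -0.002]
wrist_force: [-0.3, -0.8, 0.2]
gripper_width: 0.0884
finger_force: 0.0
```

>>> drive_tool --rows '[{"translation": [0, 0, 0], "yaw": 0, "fingers": -1}, {"translation": [0, 0, 0], "yaw": 0, "fingers": -1}, {"translation": [0, 0, 0], "yaw": 0, "fingers": -1}, {"translation": [0, 0, 0], "yaw": 0, "fingers": -1}, {"translation": [0, 0, 0], "yaw": 0, "fingers": -1}]'

```text
clock: 21.75
eef_pos: [0.4474, 0.3536, 0.1042]
tcp_rot: [0.001, 0.0, 1.0, 0.001]
wrist_force: [-0.6, -0.2, 0.2]
gripper_width: 0.088
finger_force: 0.0
```

Close gradually with a modest grip.

>>> drive_tool --rows '[{"translation": [0, 0, 0], "yaw": 0, "fingers": -1}, {"translation": [0, 0, 0], "yaw": 0, "fingers": -0.3}, {"translation": [0, 0, 0], "yaw": 0, "fingers": -0.3}, {"translation": [0, 0, 0], "yaw": 0, "fingers": -0.2}, {"translation": [0, 0, 0], "yaw": 0, "fingers": 0}]' --force 15

```text
clock: 22.17
eef_pos: [0.4466, 0.353, 0.1028]
tcp_rot: [0.0, 0.0, 1.0, 0.0]
wrist_force: [-1.0, -0.5, 0.4]
gripper_width: 0.0634
finger_force: 0.0
```

>>> drive_tool --rows '[{"translation": [0, 0, 0], "yaw": 0, "fingers": 1}, {"translation": [0, 0, 0], "yaw": 0, "fingers": 1}, {"translation": [0, 0, 0], "yaw": 0, "fingers": 1}, {"translation": [0, 0, 0], "yaw": 0, "fingers": 1}]'

```text
clock: 22.5
eef_pos: [0.4466, 0.3527, 0.1027]
tcp_rot: [-0.0, 0.0, 1.0, -0.0]
wrist_force: [-0.2, -0.1, 0.4]
gripper_width: 0.0406
finger_force: 14.9
```

>>> drive_tool --rows '[{"translation": [0, 0, 0], "yaw": 0, "fingers": 1}, {"translation": [0, 0, -0.01], "yaw": 0, "fingers": 1}, {"translation": [0, 0, -0.01], "yaw": 0, "fingers": 1}, {"translation": [0, 0, -0.01], "yaw": 0, "fingers": 1}, {"translation": [0, 0, -0.01], "yaw": 0, "fingers": 1}]' --force 20

```text
clock: 22.92
eef_pos: [0.4465, 0.3528, 0.1109]
tcp_rot: [-0.0, 0.0, 1.0, -0.0]
wrist_force: [0.3, -1.5, -2.2]
gripper_width: 0.0403
finger_force: 19.9
```

>>> drive_tool --rows '[{"translation": [0, 0, -0.01], "yaw": 0, "fingers": 1}, {"translation": [0, 0, -0.01], "yaw": 0, "fingers": 1}, {"translation": [0, 0, -0.01], "yaw": 0, "fingers": 1}, {"translation": [0, 0, -0.01], "yaw": 0, "fingers": 1}, {"translation": [0, 0, -0.01], "yaw": 0, "fingers": 1}]'

```text
clock: 23.33
eef_pos: [0.4465, 0.353, 0.1209]
tcp_rot: [-0.0, 0.0, 1.0, 0.0]
wrist_force: [0.6, -0.9, -1.4]
gripper_width: 0.0405
finger_force: 19.9
```

>>> drive_tool --rows '[{"translation": [0, 0, -0.01], "yaw": 0, "fingers": 1}, {"translation": [0, 0, -0.01], "yaw": 0, "fingers": 1}, {"translation": [0, 0, -0.01], "yaw": 0, "fingers": 1}, {"translation": [0, 0, -0.01], "yaw": 0, "fingers": 1}, {"translation": [0, 0, -0.01], "yaw": 0, "fingers": 1}]'

```text
clock: 23.75
eef_pos: [0.4465, 0.3531, 0.1309]
tcp_rot: [-0.0, 0.0, 1.0, 0.0]
wrist_force: [-0.3, 0.4, -2.1]
gripper_width: 0.0402
finger_force: 19.9
```

>>> drive_tool --rows '[{"translation": [0, 0, -0.02], "yaw": 0, "fingers": 1}, {"translation": [0, 0, -0.05], "yaw": 0, "fingers": 1}, {"translation": [0, 0, -0.1], "yaw": 0, "fingers": 1}, {"translation": [0, 0, -0.1], "yaw": 0, "fingers": 1}, {"translation": [0, 0, -0.05], "yaw": 0, "fingers": 1}]'

```text
clock: 24.17
eef_pos: [0.4476, 0.3537, 0.1976]
tcp_rot: [0.001, 0.0, 1.0, 0.001]
wrist_force: [0.3, 0.1, -1.7]
gripper_width: 0.0402
finger_force: 19.9
```

```bash
python3 - <<'E'
from h import *
s=arm.state(); w=optics.grab_frame("wrist"); print(s["eef_pos"],s["wrist_force"],s["gripper_width"])
for m in masks_of("wrist","jar_a"): print(np.round(m["box"]),m["p"])
f=optics.grab_frame("side"); 
for m in masks_of("side","coaster")[:1]:
  ys,xs=np.nonzero(m["mask"]); print(np.round(m["box"]),np.round(at_z(f,(xs.mean(),ys.mean()),.006),4))
for m in masks_of("side","jar_a"): print("side",np.round(m["box"]))
f=optics.grab_frame("top")
for m in masks_of("top","coaster")[:1]:
  ys,xs=np.nonzero(m["mask"]); print(np.round(m["box"]),np.round(at_z(f,(xs.mean(),ys.mean()),.006),4))
E
```

```text
[0.44760553 0.35370808 0.19757822] [ 0.31552873  0.13329315 -1.65262124] 0.04016319610637803
[  0. 169.  58. 234.] 0.78
[208. 186. 305. 342.] 0.58
[249. 139. 278. 160.] [0.6559 0.2682 0.006 ]
side [279. 272. 299. 314.]
side [228. 159. 246. 193.]
side [311. 267. 328. 304.]
side [187. 103. 205. 129.]
[188. 137. 219. 174.] [0.6559 0.2759 0.006 ]
```

>>> drive_tool --rows '[{"translation": [-0.1, -0.04, 0], "yaw": 0, "fingers": 1}, {"translation": [-0.17, -0.07, 0], "yaw": 0, "fingers": 1}, {"translation": [-0.17, -0.07, 0], "yaw": 0, "fingers": 1}, {"translation": [-0.17, -0.07, 0], "yaw": 0, "fingers": 1}, {"translation": [-0.17, -0.07, 0], "yaw": 0, "fingers": 1}]'

```text
clock: 24.93
eef_pos: [0.6035, 0.2879, 0.1936]
tcp_rot: [-0.001, 0.0, 1.0, -0.0]
wrist_force: [0.6, 1.7, -1.9]
gripper_width: 0.0403
finger_force: 19.9
```

>>> drive_tool --rows '[{"translation": [-0.17, -0.06, 0], "yaw": 0, "fingers": 1}, {"translation": [-0.09, -0.03, 0], "yaw": 0, "fingers": 1}, {"translation": [0, 0, 0], "yaw": 0, "fingers": 1}, {"translation": [0, 0, 0], "yaw": 0, "fingers": 1}, {"translation": [0, 0, 0], "yaw": 0, "fingers": 1}]'

```text
clock: 25.35
eef_pos: [0.6531, 0.2716, 0.1935]
tcp_rot: [-0.001, -0.0, 1.0, -0.0]
wrist_force: [0.0, -0.1, -2.6]
gripper_width: 0.0405
finger_force: 19.9
```

>>> drive_tool --rows '[{"translation": [0, 0, 0.1], "yaw": 0, "fingers": 1}, {"translation": [0, 0, 0.2], "yaw": 0, "fingers": 1}, {"translation": [0, 0, 0.15], "yaw": 0, "fingers": 1}, {"translation": [0, 0, 0.07], "yaw": 0, "fingers": 1}, {"translation": [0, 0, 0.03], "yaw": 0, "fingers": 1}]'

```text
clock: 25.77
eef_pos: [0.6515, 0.2716, 0.0818]
tcp_rot: [-0.003, -0.001, 1.0, -0.001]
wrist_force: [-0.9, 0.9, -2.4]
gripper_width: 0.0408
finger_force: 19.9
```

>>> drive_tool --rows '[{"translation": [0, 0, 0], "yaw": 0, "fingers": 1}, {"translation": [0, 0, 0], "yaw": 0, "fingers": 1}, {"translation": [0, 0, 0], "yaw": 0, "fingers": 1}, {"translation": [0, 0, 0], "yaw": 0, "fingers": 1}, {"translation": [0, 0, 0], "yaw": 0, "fingers": 1}]'

```text
clock: 26.18
eef_pos: [0.6554, 0.2712, 0.0863]
tcp_rot: [0.001, 0.0, 1.0, 0.0]
wrist_force: [-0.7, 0.2, -2.5]
gripper_width: 0.0399
finger_force: 19.9
```

```bash
python3 - <<'E'
from h import *
s=arm.state(); print(s["eef_pos"],s["wrist_force"])
w=optics.grab_frame("wrist")
for t in ("coaster","jar_a"):
  for m in masks_of("wrist",t)[:2]: print(t,np.round(m["box"]),round(m["p"],2))
cv2.imwrite("pics/w7.png",w["image"][:,:,::-1])
E
```

```text
[0.65539324 0.27118786 0.08626866] [-0.73328799  0.2248554  -2.53153727]
coaster [181. 122. 334. 239.] 0.84
coaster [396.  30. 511.  78.] 0.53
jar_a [208. 188. 306. 343.] 0.56
```

View pics/w7.png

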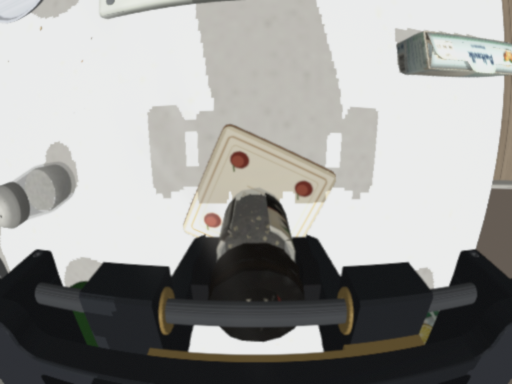

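>>> drive_tool --rows '[{"translation": [0, 0, 0.05], "yaw": 0, "fingers": 1}, {"translation": [0, 0, 0.03], "yaw": 0, "fingers": 1}, {"translation": [0, 0, 0.01], "yaw": 0, "fingers": 1}, {"translation": [0, 0, 0.01], "yaw": 0, "fingers": 1}, {"translation": [0, 0, 0], "yaw": 0, "fingers": 1}]'

```text
clock: 26.75
eef_pos: [0.6541, 0.2707, 0.0638]
tcp_rot: [-0.001, 0.0, 1.0, -0.0]
wrist_force: [-0.6, -0.7, -1.8]
gripper_width: 0.0401
finger_force: 19.9
```

>>> drive_tool --rows '[{"translation": [0, 0, 0.005], "yaw": 0, "fingers": 1}, {"translation": [0, 0, 0.005], "yaw": 0, "fingers": 1}, {"translation": [0, 0, 0.005], "yaw": 0, "fingers": 1}, {"translation": [0, 0, 0], "yaw": 0, "fingers": 1}]'

```text
clock: 27.08
eef_pos: [0.6545, 0.2709, 0.0617]
tcp_rot: [-0.0, 0.0, 1.0, 0.0]
wrist_force: [-0.8, 0.7, -3.1]
gripper_width: 0.0407
finger_force: 19.9
```

>>> drive_tool --rows '[{"translation": [0, 0, 0.005], "yaw": 0, "fingers": 1}, {"translation": [0, 0, 0.005], "yaw": 0, "fingers": 1}, {"translation": [0, 0, 0], "yaw": 0, "fingers": 1}]'

```text
clock: 27.33
eef_pos: [0.6552, 0.2707, 0.0611]
tcp_rot: [0.0, 0.0, 1.0, 0.0]
wrist_force: [-2.5, -1.9, 6.5]
gripper_width: 0.0402
finger_force: 20.0
```

>>> drive_tool --rows '[{"translation": [0, 0, 0], "yaw": 0, "fingers": 1}]'

```text
clock: 27.42
eef_pos: [0.6552, 0.2707, 0.0611]
tcp_rot: [0.001, 0.0, 1.0, 0.0]
wrist_force: [-1.6, -1.0, 5.6]
gripper_width: 0.0402
finger_force: 20.0
```

Contact. Release, lift clear and check.

>>> drive_tool --rows '[{"translation": [0, 0, 0], "yaw": 0, "fingers": 0.1}, {"translation": [0, 0, 0], "yaw": 0, "fingers": 0}, {"translation": [0, 0, 0], "yaw": 0, "fingers": -0.3}, {"translation": [0, 0, 0], "yaw": 0, "fingers": -1}, {"translation": [0, 0, 0], "yaw": 0, "fingers": -1}]'

```text
clock: 27.83
eef_pos: [0.6546, 0.271, 0.0597]
tcp_rot: [0.0, 0.0, 1.0, 0.0]
wrist_force: [0.3, -0.7, -0.2]
gripper_width: 0.0621
finger_force: 0.0
```

>>> drive_tool --rows '[{"translation": [0, 0, 0], "yaw": 0, "fingers": -1}, {"translation": [0, 0, 0], "yaw": 0, "fingers": -1}, {"translation": [0, 0, 0], "yaw": 0, "fingers": -1}, {"translation": [0, 0, 0], "yaw": 0, "fingers": -1}, {"translation": [0, 0, -0.05], "yaw": 0, "fingers": -1}]'

```text
clock: 28.25
eef_pos: [0.6531, 0.2704, 0.068]
tcp_rot: [-0.002, 0.0, 1.0, -0.001]
wrist_force: [-0.6, 0.4, -0.7]
gripper_width: 0.088
finger_force: 0.0
```

>>> drive_tool --rows '[{"translation": [0, 0, -0.15], "yaw": 0, "fingers": -1}, {"translation": [0, 0, -0.2], "yaw": 0, "fingers": -1}, {"translation": [0, 0, -0.2], "yaw": 0, "fingers": -1}, {"translation": [0, 0, -0.2], "yaw": 0, "fingers": -1}, {"translation": [0, 0, -0.1], "yaw": 0, "fingers": -1}]'

```text
clock: 28.67
eef_pos: [0.6567, 0.2713, 0.2466]
tcp_rot: [0.004, 0.0, 1.0, 0.002]
wrist_force: [0.7, 0.9, -0.7]
gripper_width: 0.0883
finger_force: 0.0
```

>>> drive_tool --rows '[{"translation": [0, 0, 0], "yaw": 0, "fingers": -1}, {"translation": [0, 0, 0], "yaw": 0, "fingers": -1}, {"translation": [0, 0, 0], "yaw": 0, "fingers": -1}, {"translation": [0, 0, 0], "yaw": 0, "fingers": -1}, {"translation": [0, 0, 0], "yaw": 0, "fingers": -1}]'

```text
clock: 29.08
eef_pos: [0.6537, 0.2706, 0.238]
tcp_rot: [-0.001, 0.0, 1.0, -0.001]
wrist_force: [-0.3, -0.4, 0.1]
gripper_width: 0.0883
finger_force: 0.0
```

```bash
python3 - <<'E'
from h import *
s=arm.state(); w=optics.grab_frame("wrist"); print(s["eef_pos"],s["wrist_force"],s["gripper_width"])
for m in masks_of("wrist","jar_a"): print("w",np.round(m["box"]),wfit(w,s,m["box"],[.655,.271],.008,.105,.0205))
f=optics.grab_frame("side")
for m in masks_of("side","jar_a"): print("s",np.round(m["box"]),fitcyl([(f,m["box"])],(.655,.27),.008,.105,.0205))
for z,x,y in ((.008,.655,.271),(.0495,.4525,.091)): print(np.round(pbox(f,cyl(x,y,z,.105,.0205))))
E
```

```text
[0.65366992 0.27057679 0.2379759 ] [-0.3012175  -0.35100697  0.10767731] 0.08830834676311758
w [ 42.   0. 119.  28.] (array([0.4557, 0.064 ]), array([ 2.1, -9.1, -3.4, 10.9]))
w [234. 146. 276. 208.] (array([0.6541, 0.2708]), array([-0.1,  1.3,  0.1, -1. ]))
w [135.   0. 301.  26.] (array([0.4818, 0.2264]), array([ 49.5, -14.4, -65.4,  19.2]))
s [254. 125. 270. 154.] (array([0.64805324, 0.25949374]), array([ 1.8, -0.9, -1.8,  0.8]))
s [312. 268. 328. 305.] (array([ 0.43475292, -0.34028443]), array([-3. , -0.9,  1.9,  0.8]))
s [280. 273. 299. 311.] (array([ 0.36111801, -0.31354419]), array([ 0.1, -0.6, -0.1,  0.6]))
s [226. 156. 244. 193.] (array([0.47046425, 0.14381297]), array([ 1.5,  2.1, -1.9, -1.5]))
[256. 122. 268. 153.]
[231. 159. 245. 193.]
```

```bash
python3 -c "
from plant import order
print(order.close_job())"
```

```text
the job is handed in; nothing more can be done
None
```

The job is handed in with no verdict returned: the left-pan jar sank to its stop, so it is the heavier and now stands about 2 mm from the coaster's centre by my estimate, with the lighter jar upright on the right pan.

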